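# Open the blade box by its pop-out T-handle

### The arm

A 6-joint arm with a two-finger parallel gripper is mounted at the origin on a cart in front of the work surface, level with it; the furniture and walls round the work are solid. World frame = base frame: x ahead of the robot, y to its left, z up, the work surface at z = 0. Lengths are in m, angles in rad, forces in N, time in s.
With the tool pointing down it reaches from about 0.35 to 0.775 m from the base axis. Payload 5.5 kg.
Tool frame: the origin (TCP) lies between the finger pads; the fingertips stand 17 mm ahead of it and the grasp point (between the pads) lies 2 mm behind it (env.finger_overhang is the distance from the TCP to the fingertips, in m); z points along the fingers, y is the line along which they close (so a half turn about z gives the same grasp; the last joint's range is limited). The gripper opens to 85 mm and grips with 20 to 120 N. Pads are 22 mm wide; open, the fingers measure 114 mm over their backs; the gripper's body (76 mm by 85 mm) begins 54 mm behind the grasp point. The pads swing forward as they close: fully open they stand 13 mm farther back than shut.
Start: joints at [-1.315, 0.313, 0.046, 1.304, 0, 1.431], TCP at [0.222, -0.531, 0.248] pointing down, gripper open.
Joint ranges: [-2.76, 2.76], [-0.86, 1.69], [-1.03, 1.26], [-2.2, 2.34], [-1.47, 1.5], [-3.14, 3.14]. Speed limits (rad/s): [2.57, 2.57, 3.14, 3.14, 3.14, 3.14].

### API

Orientations are given as a unit quaternion [w, x, y, z].
In Python, from workcell import env gives the robot as it stands. The module is installed in compiled form; this text tells all that it offers.
- The arm moves only by the shell command python3 -m pendant 'ROWS' [FORCE]. ROWS is JSON, a list of rows, each a list of 5 numbers: the gripper's target within -1 to 1 (fully open at 1, half-way at 0, shut at -1), then the shift along the tool's x, y, z in m, then the turn about the tool's z in rad. A call has 1 to 8 rows; each row shifts and turns the commanded pose from where the row before left it, along the tool's axes as they then stand; what a row does not reach is not made up. A row lasts 1/8 s, in which the tool goes at most 62.5 mm and 10.7 degrees, less where a joint would pass 70% of its speed; a pose out of reach is approached as far as the arm can. A call with a gripper value outside its range is refused whole. The fingers move at their own pace and stop on an object; FORCE is the grip in N (left out, the last holds). Time passes only in rows, so rows that do not move let the fingers close. It gives the time, the measured TCP pose, the force, the opening and the grip force at its end, in the units of the state.
- env.get_state(): the state, without advancing time (a new reading comes with each control period).
- env.read_camera(name): name is "side" or "top"; returns the picture (480x640x3 uint8, red, green, blue); there is no depth.
- env.calibration(name): a dict with "K" (3x3 intrinsics, pixels), "T" (4x4, takes a point from camera to world coordinates). Camera axes: x right, y down, z forward; pixel columns grow to the right and rows downward; lengths in m; the calibration is good to about 2 mm. A picture is of the moment at which its call begins. calibration takes no time and is no camera call.
- env.hand_in(): hands the job in; it is judged then, once.
Trained networks look in the newest picture that a camera, given by its name, has taken for a name from the list of things; names that differ only in an ending like _2 or _b are one class to them, and where a whole thing is asked for, a point or a joint stands for the part that bears it (a point fixed in the world has none). Each returns a list of dicts, best first, with "score" (0 to 1); they miss things now and then, are a little off and sometimes report something else, mostly with a low value. They report only what shows in the picture. A call takes as long as a camera call.
- env.recognise(camera, label): "centre" ([column, row] in pixels, amid what is visible of it).
The state is a dict: "clock": time; "joint_pos": joint angles; "qvel": joint speeds; "tau": joint torques, N m; "tcp_pos": TCP position; "orientation": TCP orientation; "wrist_force": force on the tool from outside, world axes, zero at the start; "ft_torque": the same for the moment, N m; "finger_gap": finger opening in m; "grip_force": force on a finger pad.
Only numpy, scipy, OpenCV 4.12 (cv2) and the standard library are available. Lean on these libraries where they do the work, as an engineer would, in place of code of your own. Each camera call takes 0.05 s, during which the arm holds its last target. There are 200 camera calls.

### The job

Open the steel blade box: press the round button on its lid gently, only as far as it takes for the T-handle to spring out of its pocket, then turn the handle clockwise (seen from above) as far as it goes. Only then swing the lid up by the handle, without straining the latch, until its springs carry it fully open. Leave it standing open with the handle still turned, and do not disturb the things round the box.

Things in the scene. Friction and masses are not known exactly. Their poses are not given: they have to be found in the camera images.
- blade_box: lockable box of plain sheet steel for cutters and scrapers, 240 (x) x 300 (y) mm, 144 mm high with its lid, screwed to the bench. Origin: centre of its underside, on the bench. Its x axis points from the front (robot's side) to the back, where the lid is hinged; z up. The lock's cam, a finger under the lid, hooks below a keeper inside the front wall.
- box_lid: the box's lid, a pan 240x300 mm, 30 mm deep. Origin: on the hinge line at the back, middle of the width, 114 mm above the bench; shut, its axes are those of blade_box and its top is 30 mm above the hinge line; its front edge swings up about the y axis. Rubber buffers push the shut lid up against the latch: the front edge jumps up about 7 mm when the cam comes clear.
- lid_hinge (a point): point on the lid's hinge line, middle of the width; the line runs along the box's y axis. Counterbalance springs: let go below about 0.3 rad the lid sinks shut, above about 0.6 rad it rises by itself, within some 4 s, to its stop at 1.3 rad, top facing away from the robot, and stays there. Lifting it by the handle takes about 3 to 8 N.
- lock_bezel (a point): fixed to the lid, on the T-handle's axis, level with the top of the lock's black bezel. The bezel stands 16 mm above the lid and is 136 mm long (50 mm to the front of this point, 86 mm to the back), 40 mm wide. It has an open pocket, 81 mm long in x and 19 mm wide, for the T-handle and behind it a solid block, 45 mm long, with the button.
- button_seat (a point): fixed to the lid, on the button's axis, level with the bezel's top, 65 mm behind lock_bezel. The button is an upright steel cylinder, 20 mm in diameter with a flat top, pressed straight down. Its cap is screwed on: how far the top stands above this point differs between 8 and 18 mm and is not measured; find it by touch.
- release_button (a joint): how far the button is pressed (m): 0 at rest, hard stop at 0.007. A spring resists with 3 N, rising to 6 N; the catch lets the handle go at about 0.006. Pressing with more than 15 N would bend the catch.
- t_handle (a joint): how far the T-handle stands out of its pocket (m): 0 when caught in the pocket (its top level with the bezel: it cannot be gripped or turned), 0.024 when it has sprung out. Its spring pushes it out with about 6 N, falling to 3 N, so that it can be pushed back down by hand; it turns only while it stands more than 0.015 out.
- lock_cam (a joint): angle through which the handle and the cam under the lid are turned (rad): 0 locked (bar along the box's x axis), grows clockwise seen from above, hard stop at 1.48 (bar along the box's y axis). The cam drags under the keeper with up to about 0.3 N m and is clear of it from about 1.1. It stays where it is left.
- t_handle_grip (a point): middle of the T-handle's grip bar, on the axis about which it turns, at half its height. Steel bar, 76 mm long, 14 mm wide, 14 mm high, on a 14 mm stem; 180 mm in front of the hinge line. Locked, it lies along x, 38.5 mm above the hinge line; sprung out, 62.5 mm above it, with 9.5 mm free between bar and bezel: take it from above, across the bar.
- scale: flat digital scale, 214x136x23 mm, left of the box; bystander, leave it alone
- mould: carved wooden mould, a bar 210x55x24 mm lying close to the left side of the box; bystander, leave it alone
- brush: flat pastry brush with a wooden handle, 195x52x16 mm, lying close to the right side of the box; bystander, leave it alone
- timer: small white kitchen timer, 36x66x62 mm, standing close behind the box; bystander, leave it alone
- tape: roll of masking tape, 104 mm across, 25 mm high, at the right; bystander, leave it alone

How it is judged:
By the outcome, as a careful person would: the job done as asked, in the order asked, and still so for the second after the job is handed in, with the robot touching nothing.
It also fails if it takes over 48 s, if anything falls off the work surface, if the arm or the gripper's body presses on something with over 40 N, if the wrist force passes 120 N, or if a joint passes its speed limit or range.

## Working session

There is one attempt and no reset: what is moved stays moved. The work goes in short steps, Python scripts to look and compute and a shell command to move; the robot and the scene stay as the last step left them, time stands still between calls to the robot, and variables do not carry over. Pictures are saved under pics/ and viewed, at most 10 in all, crops included, and the job is handed in when it is done.

```bash
mkdir -p pics
python3 - <<'E'
from workcell import env
import cv2,numpy as np
np.set_printoptions(precision=4,suppress=True)
for c in("top","side"):
    im=env.read_camera(c); cv2.imwrite(f"pics/{c}0.png",im[:,:,::-1])
    k=env.calibration(c); print(c,k["K"],k["T"])
    for l in("lock_bezel","button_seat","t_handle_grip","lid_hinge","blade_box","box_lid"):
        print(l,[(np.round(d["centre"],1),round(d["score"],2)) for d in env.recognise(c,l)[:2]])
s=env.get_state(); print(s, env.finger_overhang)
E
```

```text
top [[455.5974   0.     318.1961]
 [  0.     455.5974 230.9206]
 [  0.       0.       1.    ]] [[-0.0238 -0.9959  0.087   0.4074]
 [-0.9997  0.0238 -0.001  -0.0587]
 [-0.001  -0.087  -0.9962  1.5957]
 [ 0.      0.      0.      1.    ]]
lock_bezel [(array([345.6, 238.9]), 0.58)]
button_seat [(array([346.4, 237.4]), 0.62)]
t_handle_grip [(array([343.3, 257. ]), 0.39)]
lid_hinge [(array([347.6, 238.2]), 0.87), (array([285.5, 233.6]), 0.38)]
blade_box [(array([349.6, 238.3]), 0.84)]
box_lid [(array([347.5, 235.7]), 0.84)]
side [[599.58     0.     320.6152]
 [  0.     599.58   247.5077]
 [  0.       0.       1.    ]] [[ 0.9776 -0.1048  0.1827  0.2955]
 [-0.2094 -0.3931  0.8953 -1.4057]
 [-0.022  -0.9135 -0.4062  0.74  ]
 [ 0.      0.      0.      1.    ]]
lock_bezel [(array([300.2, 269.9]), 0.92)]
button_seat [(array([300.6, 271.1]), 0.9)]
t_handle_grip [(array([281.1, 254.6]), 0.6), (array([370.4, 306.4]), 0.54)]
lid_hinge [(array([299. , 268.5]), 0.61)]
blade_box [(array([304.2, 290.8]), 0.7)]
box_lid [(array([300.4, 269. ]), 0.86)]
{'clock': 0.7, 'joint_pos': array([-1.3146,  0.3132,  0.0461,  1.3036, -0.    ,  1.4312]), 'qvel': array([-0.0006,  0.0015, -0.    , -0.0007,  0.001 , -0.0006]), 'tau': array([ -0.0006, -48.0291,  29.8747,  -0.0002,  -0.0003,  -0.    ]), 'tcp_pos': array([ 0.2217, -0.5306,  0.2483]), 'orientation': array([ 0.    ,  0.9805,  0.1966, -0.    ]), 'wrist_force': array([ 0.0955,  1.2197, -1.3407]), 'ft_torque': array([-0.0482,  0.002 ,  0.0143]), 'grip_force': 0.0, 'finger_gap': 0.0857187315066945} 0.017
```

Run:
```python
import cv2,numpy as np
a=cv2.imread("pics/top0.png")[150:330,240:460]; b=cv2.imread("pics/side0.png")[170:400,180:440]
a=cv2.resize(a,(660,540),interpolation=cv2.INTER_CUBIC); b=cv2.resize(b,(650,575),interpolation=cv2.INTER_CUBIC)
cv2.imwrite("pics/topc.png",a);cv2.imwrite("pics/sidec.png",b)
```

```text
(no output)
```

View pics/topc.png

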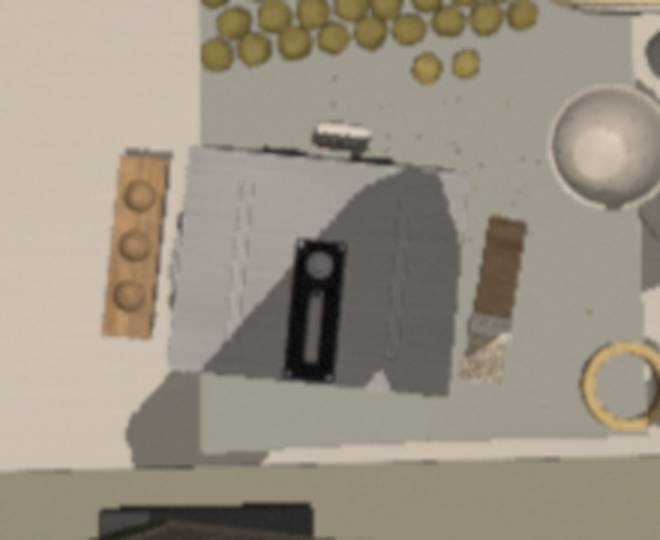

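View pics/sidec.png

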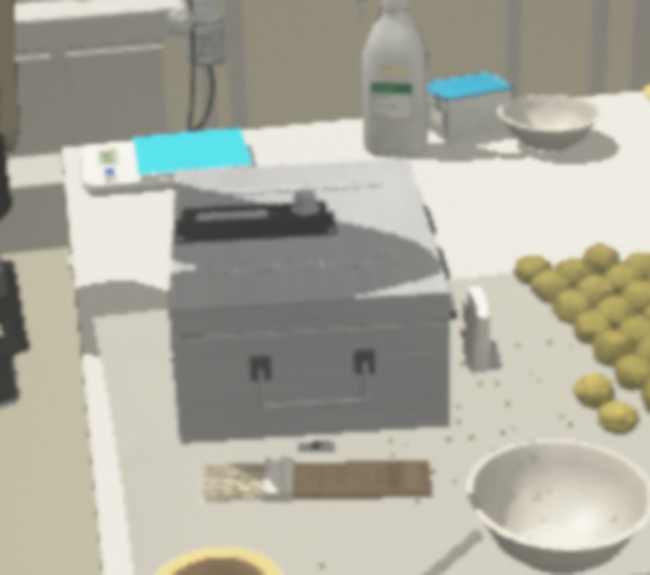

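The top view shows the box turned slightly. In crop pixels (3x, offset 240,150), the lid corners are at (190,147), (468,172), (168,372) and (449,396), the button at (320,264) and the bar from (318,290) to (312,362). In the side view, the button stands at about (304,195) in crop pixels.

```bash
cat > h.py <<'E'
from workcell import env
import numpy as np
from scipy.optimize import least_squares
np.set_printoptions(precision=4,suppress=True)
def proj(c,P):
    k=env.calibration(c);T=np.linalg.inv(k["T"]);q=(T[:3,:3]@np.asarray(P,float).T).T+T[:3,3];q=q@k["K"].T
    return q[:,:2]/q[:,2:]
def local(p,L):
    x,y,a=p;L=np.asarray(L,float);c,s=np.cos(a),np.sin(a)
    return np.c_[x+c*L[:,0]-s*L[:,1],y+s*L[:,0]+c*L[:,1],L[:,2]]
E
python3 - <<'E'
from h import *
# box local: lid corners; lock axis at x=.12-.18=-.06 ; bezel x -.11...+.026
LT=[[.12,.15,.144],[.12,-.15,.144],[-.12,.15,.144],[-.12,-.15,.144],[.026,.02,.16],[.026,-.02,.16],[-.11,.02,.16],[-.11,-.02,.16],[-.022,0,.16],[-.098,0,.16]]
T=np.array([[190,147],[468,172],[168,372],[449,396],[298,239],[347,243],[285,378],[332,382],[318,290],[312,362]])/3+[240,150]
LS=[[-.12,-.15,.144],[.12,-.15,.144],[.12,.15,.144],[-.12,.15,.144]]
S=np.array([[170,305],[450,293],[410,165],[178,172]])/2.5+[180,170]
r={}
for n,f in (("top",lambda p:(proj("top",local(p,LT))-T).ravel()),("side",lambda p:(proj("side",local(p,LS))-S).ravel())):
    o=least_squares(f,[.4,-.1,0]);r[n]=f;print(n,o.x,"\n",o.fun.reshape(-1,2))
o=least_squares(lambda p:np.r_[r["top"](p),r["side"](p)],[.4,-.1,0]);p=o.x;print(p)
np.save("p.npy",p)
print("lock,button",local(p,[[-.06,0,.1525],[.005,0,.16]]))
for h in(.008,.013,.018):print(h,proj("side",local(p,[[.005,0,.16+h]])),proj("top",local(p,[[.005,0,.16+h]])))
E
```

```text
top [ 0.5018 -0.1488 -0.1164] 
 [[-0.3427 -0.017 ]
 [-0.0483  0.1864]
 [-0.2238 -0.4406]
 [ 0.3946  0.3597]
 [ 1.5623  1.5803]
 [-2.1697  1.4114]
 [ 2.073  -1.7469]
 [-0.8896 -1.8953]
 [-0.1285  0.2642]
 [-0.2405  0.3548]]
side [ 0.5032 -0.1527 -0.1337] 
 [[-0.9719  1.7156]
 [ 0.6032  0.1633]
 [ 0.54   -2.6362]
 [-0.103  -0.7408]]
[ 0.5025 -0.1496 -0.1251]
lock,button [[ 0.443  -0.1422  0.1525]
 [ 0.5074 -0.1503  0.16  ]]
0.008 [[302.0541 250.4682]] [[347.0395 238.036 ]]
0.013 [[301.9798 248.5066]] [[347.1386 237.922 ]]
0.018 [[301.9052 246.5392]] [[347.2383 237.8071]]
```

```bash
python3 -m pendant '[[-1,0,0,0,-0.175],[-1,0,0,0,-0.175],[-1,0,0,0,-0.175],[-1,0,0,0,-0.175],[-1,0,0,0,-0.175],[-1,0,0,0,-0.175],[-1,0,0,0,-0.175],[-1,0,0,0,-0.175]]' 40; python3 -m pendant '[[-1,0,0,0,-0.175],[-1,0,0,0,-0.175],[-1,0,0,0,-0.175],[-1,0,0,0,-0.175],[-1,0,0,0,-0.175],[-1,0,0,0,-0.175],[-1,0,0,0,-0.175]]'
cat >> h.py <<'E'
def go(x,y,th):
    s=env.get_state();q=s["orientation"];t=s["tcp_pos"];a=2*np.arctan2(q[2],q[1])
    d=np.array([x,y])-t[:2];print("t",s["clock"],"tcp",t,"th",a%(2*np.pi),"tool dx,dy",d@[np.cos(a),np.sin(a)],d@[np.sin(a),-np.cos(a)],"turn",(a-th+np.pi)%(2*np.pi)-np.pi,"F",s["wrist_force"],"M",s["ft_torque"],"gap",s["finger_gap"],"j6",s["joint_pos"][5])
E
python3 -c "
from h import *
go(.507,-.1495,3.024)"
```

```text
clock: 1.7
tcp_pos: [0.2217, -0.5306, 0.2484]
orientation: [0.0, 0.621, 0.784, -0.0]
wrist_force: [-0.9, -0.0, 0.6]
finger_gap: -0.0002
grip_force: 0.0
clock: 2.58
tcp_pos: [0.2217, -0.5306, 0.2484]
orientation: [0.0, 0.057, 0.998, -0.0]
wrist_force: [-0.0, -0.1, 0.4]
finger_gap: -0.0001
grip_force: 0.0
t 2.575 tcp [ 0.2217 -0.5306  0.2484] th 3.026573506478096 tool dx,dy -0.23968235035176097 0.4113106401088087 turn 0.002573506478095844 F [-0.0412 -0.0871  0.437 ] M [0.0048 0.02   0.0048] gap -9.306666613912481e-05 j6 -1.199558790395229
```

```bash
python3 -m pendant '[[-1,-0.03,0.0514,0,0],[-1,-0.03,0.0514,0,0],[-1,-0.03,0.0514,0,0],[-1,-0.03,0.0514,0,0],[-1,-0.03,0.0514,0,0],[-1,-0.03,0.0514,0,0],[-1,-0.03,0.0514,0,0],[-1,-0.03,0.0514,0,0]]'; python3 -m pendant '[[-1,0,0,0.02,0],[-1,0,0,0.02,0],[-1,0,0,0,0]]'
python3 - <<'E'
from h import *
import cv2
go(.507,-.1495,3.024)
a=env.read_camera("top")[190:290,290:400,::-1];b=env.read_camera("side")[190:290,230:370,::-1]
cv2.imwrite("pics/m1.png",np.hstack([cv2.resize(a,(330,300)),cv2.resize(b,(420,300))]))
E
```

```text
clock: 3.58
tcp_pos: [0.5106, -0.1497, 0.2486]
orientation: [0.0, 0.06, 0.998, -0.0]
wrist_force: [0.9, -0.5, 0.6]
finger_gap: -0.0001
grip_force: 0.0
clock: 3.95
tcp_pos: [0.5086, -0.1505, 0.207]
orientation: [-0.001, 0.06, 0.998, 0.001]
wrist_force: [0.1, -0.4, 0.1]
finger_gap: 0.0001
grip_force: 0.0
t 3.95 tcp [ 0.5086 -0.1505  0.207 ] th 3.0214217816737308 tool dx,dy 0.0017204831369244725 0.0008267085530017631 turn -0.002578218326269255 F [ 0.1489 -0.4112  0.1187] M [ 0.0138 -0.0031 -0.0111] gap 0.00013260188981880242 j6 -0.3189375407737477
```

View pics/m1.png

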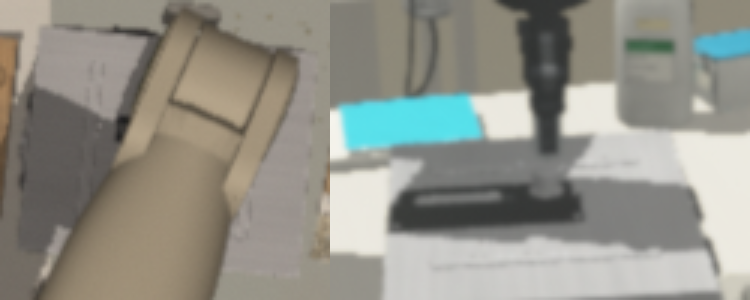

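The side view shows the closed fingertips right over the button (crop about (547,180)). I'll feel downwards from here.

```bash
python3 -m pendant '[[-1,0.001,0.001,0.009,0],[-1,0,0,0,0]]' | egrep 'tcp|wrist'; for i in 1 2 3; do :; done; python3 -m pendant '[[-1,0,0,0.002,0],[-1,0,0,0,0]]'| egrep 'tcp|wrist'
```

```text
tcp_pos: [0.5082, -0.1503, 0.199]
wrist_force: [-0.3, -0.7, -0.2]
tcp_pos: [0.5086, -0.1503, 0.1973]
wrist_force: [-0.1, -0.7, 0.2]
```

```bash
python3 -m pendant '[[-1,0,0,0.002,0],[-1,0,0,0,0]]'| egrep 'tcp|wrist'
```

```text
tcp_pos: [0.5086, -0.1502, 0.1952]
wrist_force: [0.9, -0.5, 0.1]
```

```bash
python3 -m pendant '[[-1,0,0,0.002,0],[-1,0,0,0,0]]'| egrep 'tcp|wrist'
```

```text
tcp_pos: [0.5088, -0.1503, 0.1938]
wrist_force: [-0.5, -0.2, 3.6]
```

```bash
python3 -m pendant '[[-1,0,0,0.0015,0],[-1,0,0,0.0015,0],[-1,0,0,0,0]]'| egrep 'tcp|wrist'
```

```text
tcp_pos: [0.5088, -0.1502, 0.1911]
wrist_force: [-2.8, 0.6, 6.6]
```

```bash
python3 -m pendant '[[-1,0,0,0.001,0],[-1,0,0,0,0]]'| egrep 'tcp|wrist'
```

```text
tcp_pos: [0.5088, -0.1503, 0.1903]
wrist_force: [-2.2, 0.2, 7.4]
```

```bash
python3 -m pendant '[[-1,0,0,0.0006,0],[-1,0,0,0,0]]'| egrep 'tcp|wrist'
python3 - <<'E'
from h import *
import cv2
b=env.read_camera("side")[190:290,230:370,::-1]
cv2.imwrite("pics/m2.png",cv2.resize(b,(420,300)))
E
```

```text
tcp_pos: [0.5088, -0.1503, 0.1897]
wrist_force: [-2.0, 1.1, 8.0]
```

View pics/m2.png

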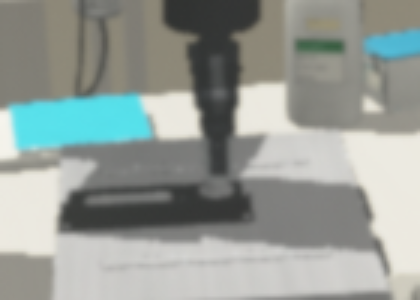

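The handle is still down in its pocket. I'll press a little further and watch the force.

```bash
python3 -m pendant '[[-1,0,0,0.0006,0],[-1,0,0,0,0]]'| egrep 'tcp|wrist'
cat > d.py <<'E'
from h import *
import cv2,sys
b=env.read_camera("side")[190:290,230:370].astype(float)
a=cv2.imread("pics/side0.png")[190:290,230:370,::-1].astype(float)
d=abs(a-b).mean(2)[:, :60]; d[:30]=0
print("changed px left of tool", (d>40).sum(), env.get_state()["wrist_force"])
E
python3 d.py
```

```text
tcp_pos: [0.5088, -0.1503, 0.1891]
wrist_force: [-1.8, -0.2, 8.1]
changed px left of tool 1478 [-1.2182  1.4579  7.1558]
```

```bash
python3 -m pendant '[[-1,0,0,0.0005,0],[-1,0,0,0,0]]'| egrep 'tcp|wrist'; python3 d.py
```

```text
tcp_pos: [0.5088, -0.1502, 0.1886]
wrist_force: [-2.1, 1.2, 7.6]
changed px left of tool 1478 [-2.4101  0.7794  6.924 ]
```

```bash
cat > d.py <<'E'
from h import *
import cv2
b=env.read_camera("side")[190:290,230:370,::-1].copy()
a=cv2.resize(cv2.imread("pics/m2.png"),(140,100)).astype(float)
d=abs(a-cv2.resize(cv2.resize(b,(420,300)),(140,100))).mean(2)[30:,:62]
print("changed",(d>25).sum(), env.get_state()["wrist_force"])
E
python3 d.py; python3 -m pendant '[[-1,0,0,0.0005,0],[-1,0,0,0,0]]'| egrep 'tcp|wrist'; python3 d.py
```

```text
changed 0 [-2.2309  0.942   7.1539]
tcp_pos: [0.5088, -0.1503, 0.1882]
wrist_force: [-2.4, 1.4, 7.8]
changed 0 [-2.165   0.6827  8.1756]
```

```bash
python3 -m pendant '[[-1,0,0,0.0004,0],[-1,0,0,0,0]]'| egrep 'tcp|wrist'; python3 d.py
```

```text
tcp_pos: [0.5088, -0.1503, 0.1874]
wrist_force: [-1.0, 1.2, 5.1]
changed 109 [-1.2829  0.534   5.7165]
```

The handle has sprung out. I'll lift off and move over the handle with the fingers open.

```bash
python3 -m pendant '[[-1,0,0,-0.02,0],[-1,0,0,-0.02,0],[0.2,0.033,0,-0.005,0],[0.2,0.033,0,0,0],[0.2,0,0,0,0],[0.2,0,0,0,0]]' | egrep 'tcp|wrist|gap'
python3 - <<'E'
from h import *
import cv2
go(.4425,-.142,3.024)
b=env.read_camera("side");cv2.imwrite("pics/m3.png",cv2.resize(b[180:300,220:380,::-1],(640,480)))
print(env.recognise("side","t_handle_grip")[:2],proj("side",[[.4425,-.142,.1765]]))
E
```

```text
tcp_pos: [0.4437, -0.1425, 0.2318]
wrist_force: [0.4, -0.8, -0.8]
finger_gap: 0.0511
t 7.975 tcp [ 0.4437 -0.1425  0.2318] th 3.0206256993605765 tool dx,dy 0.001251343482095107 0.0003583928335274522 turn -0.0033743006394235664 F [ 0.4    -0.7682 -0.77  ] M [-0.0115  0.0596  0.032 ] gap 0.0510926383512962 j6 -0.3623596971218059
[{'centre': [274.1, 248.4], 'score': 0.8}, {'centre': [301.8, 272.5], 'score': 0.64}] [[273.6754 248.6654]]
```

View pics/m3.png

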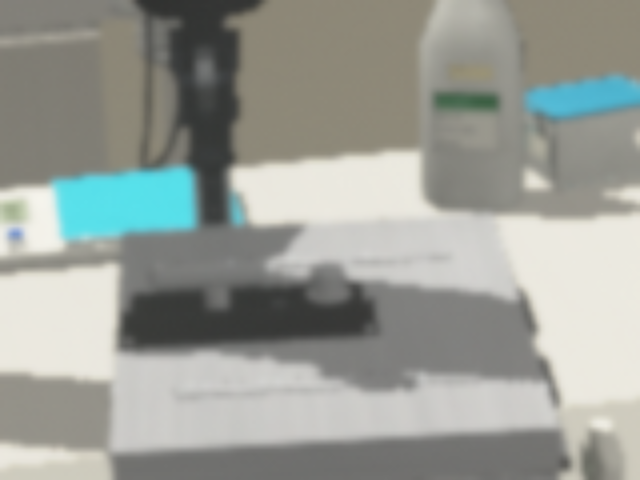

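The handle is out: the stem shows at crop (217,295) with the bar above it, and the gripper is centred over it. The recognised grip point agrees with my estimate to under 1 px. Lowering and gripping.

```bash
python3 -m pendant '[[0,0.001,0,0.02,0],[0,0,0,0.02,0],[0,0,0,0.008,0],[0,0,0,0,0],[-1,0,0,0,0],[-1,0,0,0,0],[-1,0,0,0,0]]' 40; python3 -c "
from h import *
go(.4425,-.142,3.024)"
```

```text
clock: 8.95
tcp_pos: [0.4429, -0.1409, 0.1847]
orientation: [0.001, 0.06, 0.998, 0.001]
wrist_force: [1.6, 6.1, 3.1]
finger_gap: 0.0125
grip_force: 44.5
t 8.95 tcp [ 0.4429 -0.1409  0.1847] th 3.021663214585895 tool dx,dy 0.0002662104838222131 -0.001170884529842837 turn -0.0023367854141049804 F [1.5792 6.0871 3.1246] M [ 1.1696 -0.2124 -0.109 ] gap 0.012501732045774018 j6 -0.36317306236473496
```

```bash
python3 -m pendant '[[-1,0,0.0012,0,0.06],[-1,0,0,0,0.12],[-1,0,0,0,0.12],[-1,0,0,0,0.12],[-1,0,0,0,0.12],[-1,0,0,0,0.12],[-1,0,0,0,0.12],[-1,0,0,0,0.12]]' 50; python3 -c "
from h import *
go(.4429,-.1409,3.024)"
```

```text
clock: 9.95
tcp_pos: [0.4426, -0.1408, 0.1848]
orientation: [0.001, 0.49, 0.872, 0.0]
wrist_force: [0.0, 2.4, 3.7]
finger_gap: 0.0126
grip_force: 50.8
t 9.95 tcp [ 0.4426 -0.1408  0.1848] th 2.118177442430142 tool dx,dy -0.0002467252293646315 0.00017519917502655072 turn -0.905822557569858 F [0.0209 2.3725 3.6759] M [0.267  0.3457 0.4848] gap 0.012611973697747712 j6 0.5421913097274511
```

```bash
python3 -m pendant '[[-1,0,0,0,0.12],[-1,0,0,0,0.12],[-1,0,0,-0.0015,0.12],[-1,0,0,-0.002,0.12],[-1,0,0,-0.001,0.06],[-1,0,0,0,0.03],[-1,0,0,0,0]]' 50; python3 -c "
from h import *
go(.4429,-.1409,3.024)"
```

```text
clock: 10.82
tcp_pos: [0.443, -0.1411, 0.189]
orientation: [0.001, 0.714, 0.7, 0.0]
wrist_force: [0.6, 1.4, 4.0]
finger_gap: 0.0127
grip_force: 50.7
t 10.825 tcp [ 0.443  -0.1411  0.189 ] th 1.551352876633139 tool dx,dy 0.00022073421445686605 -9.403272665375725e-05 turn -1.472647123366861 F [0.6141 1.3748 4.0363] M [0.3046 0.0614 0.0179] gap 0.01273181803634029 j6 1.108690419734008
```

```bash
python3 -m pendant '[[-1,0,0,0,0.03],[-1,0,0,0,0.02],[-1,0,0,0,0]]'|egrep 'wrist|tcp'; python3 -c "
from h import *
go(.4429,-.1409,3.024)"
```

```text
tcp_pos: [0.4429, -0.1411, 0.1885]
wrist_force: [3.8, 0.1, 3.0]
t 11.2 tcp [ 0.4429 -0.1411  0.1885] th 1.5015145934899181 tool dx,dy 0.0001696175121529763 -2.6904814792365697e-07 turn -1.522485406510082 F [3.7792 0.092  3.0302] M [ 0.2578 -0.3929  0.6716] gap 0.012676613712233647 j6 1.1586069459202584
```

The stop is reached (0.67 N m reaction). I'll open partway, slide towards the bar's right end where the fingers clear the bezel when the lid tilts, then regrip.

```bash
python3 -m pendant '[[-0.1,0,0,0,-0.03],[-0.1,0,0,0,0],[-0.1,0,0,0,0],[-0.1,-0.015,0,0,0],[-0.1,-0.015,0,0.002,0],[-0.1,0,0,0.003,0],[-0.1,0,0,0,0]]'
python3 - <<'E'
from h import *
import cv2
go(.4429,-.1409,1.535)
b=env.read_camera("side");cv2.imwrite("pics/m4.png",cv2.resize(b[180:300,220:380,::-1],(640,480)))
print(env.recognise("side","t_handle_grip")[:2],proj("side",[[.4425,-.142,.1765]]))
E
```

```text
clock: 12.08
tcp_pos: [0.4406, -0.1711, 0.1827]
orientation: [-0.001, 0.721, 0.692, -0.0]
wrist_force: [0.5, -0.2, 0.4]
finger_gap: 0.0384
grip_force: 0.0
t 12.075 tcp [ 0.4406 -0.1711  0.1827] th 1.5298200153394357 tool dx,dy 0.030241061143176907 0.001046869289117714 turn -0.005179984660564241 F [ 0.4573 -0.1863  0.4466] M [-0.0192  0.0169 -0.0058] gap 0.038417666587982464 j6 1.0712939300661573
[{'centre': [275.1, 247.9], 'score': 0.58}] [[273.6754 248.6654]]
```

View pics/m4.png

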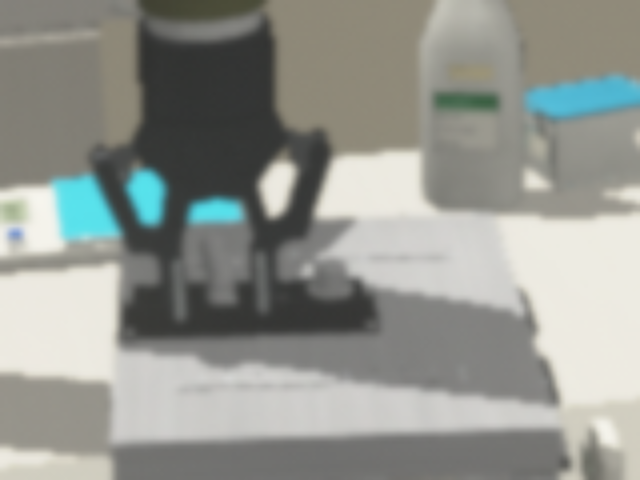

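The fingers straddle the bar at crop columns 180 and 263 with the bar at about (222,265), clear of the button. Close lightly and lift along the arc.

```bash
python3 -m pendant '[[-1,0,0,0,0],[-1,0,0,0,0],[-1,0,0,0,0],[-1,0,0,0,0]]' 35; python3 -m pendant '[[-1,0,0.003,-0.006,0],[-1,0,0.003,-0.007,0],[-1,-0.001,0.004,-0.008,0],[-1,0,0,0,0]]'; python3 -c "
from h import *
go(.4429,-.1409,1.535)"
```

```text
clock: 12.68
tcp_pos: [0.4422, -0.1708, 0.1836]
orientation: [0.001, 0.721, 0.693, 0.001]
wrist_force: [5.5, 1.8, -1.1]
finger_gap: 0.0129
grip_force: 35.2
clock: 13.18
tcp_pos: [0.4508, -0.1719, 0.2045]
orientation: [-0.001, 0.721, 0.693, -0.0]
wrist_force: [1.5, 2.3, -6.2]
finger_gap: 0.0128
grip_force: 44.2
t 13.175 tcp [ 0.4508 -0.1719  0.2045] th 1.5310801159649687 tool dx,dy 0.03062518865213862 -0.009106569513567647 turn -0.003919884035031185 F [ 1.5049  2.2559 -6.2121] M [ 0.4649  0.2681 -0.0412] gap 0.012845237312749266 j6 1.0795121200072968
```

```bash
python3 -m pendant '[[-1,-0.0004,0.005,-0.008,0],[-1,-0.0004,0.005,-0.008,0],[-1,-0.0004,0.005,-0.008,0],[-1,-0.0005,0.006,-0.0075,0],[-1,-0.0005,0.006,-0.007,0],[-1,-0.0005,0.0065,-0.007,0],[-1,0,0,0,0]]' 30
python3 - <<'E'
from h import *
import cv2
go(.4429,-.1409,1.535)
b=env.read_camera("side");cv2.imwrite("pics/m5.png",cv2.resize(b[100:340,180:420,::-1],(600,600)))
E
```

```text
clock: 14.05
tcp_pos: [0.484, -0.1761, 0.2507]
orientation: [-0.0, 0.721, 0.693, -0.001]
wrist_force: [-4.7, 3.6, -3.7]
finger_gap: 0.013
grip_force: 80.0
t 14.05 tcp [ 0.484  -0.1761  0.2507] th 1.531237725359849 tool dx,dy 0.03354249107011402 -0.04248132502914291 turn -0.0037622746401506646 F [-4.6797  3.5867 -3.6657] M [0.7232 2.2583 0.0906] gap 0.01304559111740598 j6 1.1058662793950162
```

View pics/m5.png

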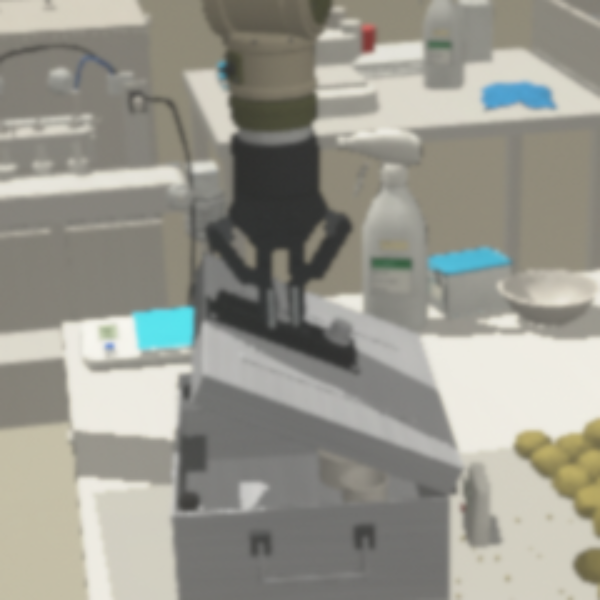

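The lid is at about 0.4 rad with the bar held at its end and nothing colliding. The bar is wedging in the pads (80 N), so I'll relax the fingers a little before going on.

```bash
python3 -m pendant '[[-0.68,0,0,0,0],[-0.66,0,0,0,0],[-0.66,0,0,0,0]]' 20; python3 -c "
from h import *
go(.4429,-.1409,1.535)"
```

```text
clock: 14.48
tcp_pos: [0.4851, -0.1764, 0.2508]
orientation: [0.001, 0.721, 0.693, 0.001]
wrist_force: [-2.4, 4.5, 1.8]
finger_gap: 0.0145
grip_force: 46.3
t 14.475 tcp [ 0.4851 -0.1764  0.2508] th 1.5309812325163514 tool dx,dy 0.03383469804572775 -0.043596792860719435 turn -0.004018767483648489 F [-2.4178  4.4544  1.7804] M [ 0.988   0.8097 -0.0485] gap 0.014490717942957011 j6 1.105896828391241
```

```bash
python3 -m pendant '[[-0.65,-0.0005,0.007,-0.0065,0],[-0.64,-0.0005,0.007,-0.006,0],[-0.63,-0.0005,0.0075,-0.006,0],[-0.63,0,0,0,0]]' 20; python3 -c "
from h import *
go(.4429,-.1409,1.535)"
```

```text
clock: 14.98
tcp_pos: [0.5062, -0.1791, 0.2691]
orientation: [0.001, 0.721, 0.693, -0.0]
wrist_force: [-3.9, 4.1, 4.9]
finger_gap: 0.016
grip_force: 34.8
t 14.975 tcp [ 0.5062 -0.1791  0.2691] th 1.530955913830255 tool dx,dy 0.035603978933810315 -0.06472789525866306 turn -0.0040440861697446095 F [-3.9262  4.1032  4.8881] M [0.776  1.2019 0.0587] gap 0.01599371156873651 j6 1.1214536789453275
```

```bash
python3 -m pendant '[[-0.62,-0.0005,0.008,-0.0055,0],[-0.61,-0.0005,0.008,-0.005,0],[-0.6,-0.0005,0.008,-0.005,0],[-0.6,-0.0005,0.0085,-0.0045,0],[-0.59,-0.0005,0.009,-0.004,0],[-0.58,0,0,0,0]]' 20
python3 - <<'E'
from h import *
import cv2
go(.4429,-.1409,1.535)
b=env.read_camera("side");cv2.imwrite("pics/m6.png",cv2.resize(b[100:340,180:420,::-1],(600,600)))
E
```

```text
clock: 15.72
tcp_pos: [0.5495, -0.1843, 0.2936]
orientation: [0.003, 0.721, 0.693, 0.001]
wrist_force: [0.0, -1.9, 5.5]
finger_gap: 0.0181
grip_force: 11.2
t 15.725 tcp [ 0.5495 -0.1843  0.2936] th 1.530550212469925 tool dx,dy 0.03905799962427772 -0.10823243098522276 turn -0.004449787530075078 F [ 0.0484 -1.8712  5.4754] M [-0.381  -0.0042  0.0631] gap 0.018103727904876514 j6 1.1492157485854941
```

View pics/m6.png

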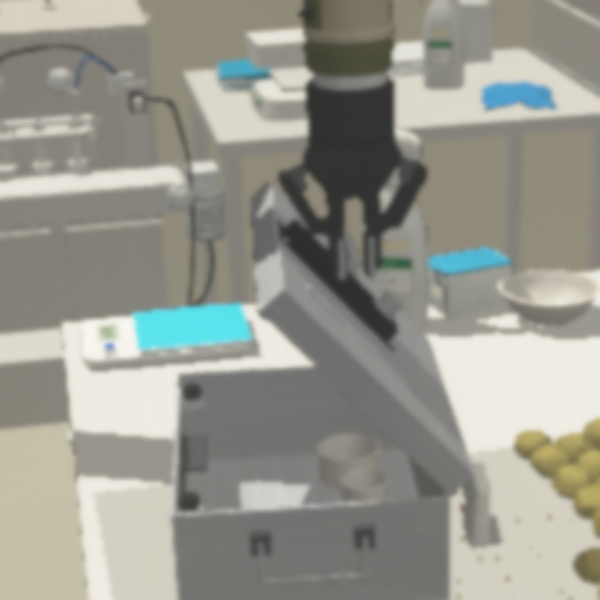

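The lid is at about 0.85 rad and pushes upward by itself. I'll open a little, then withdraw straight up.

```bash
python3 -m pendant '[[-0.42,0,0.003,0,0],[-0.4,0,0.004,-0.012,0],[-0.4,0,0.004,-0.03,0],[-0.4,0,0,-0.04,0],[-0.4,0,0,-0.04,0],[-0.4,0,-0.02,-0.02,0],[-0.4,0,-0.05,0,0],[-0.4,0,-0.05,0,0]]' 20; python3 -m pendant '[[-0.4,0,-0.05,0,0],[-0.4,0,-0.03,0,0],[-0.4,0,0,0,0],[-0.4,0,0,0,0],[-0.4,0,0,0,0],[-0.4,0,0,0,0],[-0.4,0,0,0,0],[-0.4,0,0,0,0]]';python3 -m pendant '[[-0.4,0,0,0,0],[-0.4,0,0,0,0],[-0.4,0,0,0,0],[-0.4,0,0,0,0],[-0.4,0,0,0,0],[-0.4,0,0,0,0],[-0.4,0,0,0,0],[-0.4,0,0,0,0]]' >/dev/null; python3 -m pendant '[[-0.4,0,0,0,0],[-0.4,0,0,0,0],[-0.4,0,0,0,0],[-0.4,0,0,0,0],[-0.4,0,0,0,0],[-0.4,0,0,0,0],[-0.4,0,0,0,0],[-0.4,0,0,0,0]]'
python3 - <<'E'
from h import *
import cv2
b=env.read_camera("side");a=env.read_camera("top")
cv2.imwrite("pics/m7.png",np.hstack([cv2.resize(b[60:340,180:440,::-1],(400,430)),cv2.resize(a[130:330,240:430,::-1],(400,430))]))
E
```

```text
clock: 16.77
tcp_pos: [0.4362, -0.1781, 0.4331]
orientation: [-0.001, 0.721, 0.693, -0.0]
wrist_force: [-0.1, -0.6, 0.9]
finger_gap: 0.0255
grip_force: 0.0
clock: 17.77
tcp_pos: [0.3586, -0.1753, 0.434]
orientation: [-0.0, 0.721, 0.693, -0.0]
wrist_force: [0.1, -0.6, 0.5]
finger_gap: 0.0258
grip_force: 0.0
clock: 19.77
tcp_pos: [0.3583, -0.1753, 0.4342]
orientation: [0.0, 0.721, 0.693, -0.0]
wrist_force: [0.5, 0.0, -0.1]
finger_gap: 0.0253
grip_force: 0.0
```

View pics/m7.png

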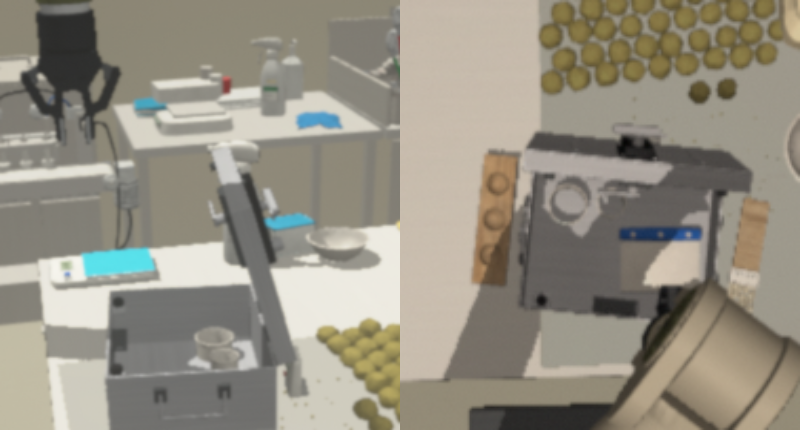

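The lid stands open at its stop. In the top view the T-handle at (636,130) lies across the box, still turned, and the mould, brush and timer look undisturbed. I'll wait a moment for it to settle and then hand in.

```bash
for i in 1 2; do python3 -m pendant '[[-0.4,0,0,0,0],[-0.4,0,0,0,0],[-0.4,0,0,0,0],[-0.4,0,0,0,0],[-0.4,0,0,0,0],[-0.4,0,0,0,0],[-0.4,0,0,0,0],[-0.4,0,0,0,0]]' >/dev/null; done; python3 -c "
from workcell import env
print(env.hand_in())"
```

```text
the job is handed in; nothing more can be done
None
```

The blade box is open and handed in at about 22 s of the 48 s: the button was pressed only until the handle sprang out (about 8 N), the handle was turned to its stop, and the lid stands open with the handle still turned and nothing seen disturbed; the grip on the handle rose to 80 N during the lift before I eased it.

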